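Stock the cupboard door rack and close up

TASK

Lift the handle end of the crate's sliding lid over its stop lip, slide the lid off and lay it flat on the bench, handle up, and pull the little cupboard's door wide open through its roller catch. Stand every jar from the crate upright in the rack on the inside of the open door, then push the door until the catch snaps and it is fully shut, and slide the lid fully home on the empty crate again, flat behind its stop lip. Leave the big jar, the squeeze bottle, the beaker and the scale where they stand.

Things in the scene. Friction and masses are not known exactly. Their poses are not given: they have to be found in the camera images.
- door (a joint): Angle of the white cupboard door, rad: 0 shut, 1.75 fully open. Upright hinge at the cupboard's left edge as the robot sees it; the free edge swings towards the robot, then left. A sprung roller catch near the free edge holds it shut: 8 to 10 N at the handle pulls it free or pushes it home; it acts below 0.07 rad and draws the door shut below 0.03. Elsewhere the door stays where left.
- door_handle (a point): On the axis of the door's handle, 140 mm above the bench: an upright round steel bar 12 mm thick, from 69 to 154 mm above the bench, its axis 44 mm off the door's outer face and 25 mm from the free edge. Two stand-offs join it to the door at 78 and 110 mm height; above 115 mm the bar is free all round. Axes as rack.
- door_hinge (a point): On the door's hinge axis, 140 mm above the bench; the handle's axis is 242 mm from it. Door: 260 wide, from 46 to 151 mm above the bench, 14 thick.
- rack (a point): Middle of the floor of the aluminium rack inside the door; it swings with it. Inside 200 mm along the door, 68 from door to rail; rail and ends 27 high; floor 55 above the bench; room for three jars 66 mm apart, the middle one at this point. x: square off the inner face to the rail; y: along the door to the hinge; z up. Inner face at x = -34 mm, hinge at y = +127; door's top edge at z = 96.
- lid_handle (a point): Centre of the lid's handle, a dark wooden rib 80 long (x), 12 wide (y), 32 high on the lid's top near its exit end. x along the rib, y the sliding-out direction, z up. It is 55 mm to +y from the lid's middle, 22 mm above the lid's underside, 16 mm below the rib's top.
- lid_mid (a point): Middle of the lid's plate (light wood, 176 (x) by 176 (y) by 6 mm, about 0.2 kg), 3 mm above its underside; axes as lid_handle. On the crate it lies over the crate's centre.
- jar0_mid (a point): Centre, half-way up, of a lidded jar 80 mm high: white body 56 mm in diameter and 50 high, on it a grey knob 28 mm in diameter and 30 high (10 to 40 mm above this point). About 0.2 kg. All jars are alike; two or three are present, the others absent (None).
- jar1_mid (a point): As jar0.
- jar2_mid (a point): As jar0.
- jar3_mid (a point): As jar0.
- big_jar: Large closed green-glass jar, 100 mm across, 160 high, origin under its centre; leave it alone.
- squeeze: Grey squeeze bottle with a red cap, 60 mm across, 170 high, origin under its centre; leave it alone.
- beaker: Open metal beaker, 72 mm across, 100 high, origin under its centre; leave it alone.
- scale: Flat black kitchen scale, 170 by 150 by 30 mm, origin under its centre; leave it alone.
- cupboard: Small white cupboard, fixed, 160 deep, 260 wide, 155 high, top closed, on a grey plinth; origin under its centre; x points from the door to the back, turned by up to 0.12 rad from straight ahead.
- crate: Plywood crate, 196 (x) by 204 (y), sides 112 high, fixed, turned by up to 0.25 rad; origin under its centre. y: the way the lid slides out, z up. Inside, four nests 62 mm square, centres at x, y = +-33 mm, floor 6 high, partitions 24 high; jars stand in some of them.
- crate_exit (a point): Middle of the top of the stop lip on the +y end wall, 95.5 mm above the bench, 97 mm from the crate's centre; axes as the crate. The lid lies on rails at 90 mm with 4 mm of play on each side, between this lip (inner face at y = -5) and a stop at y = -189. Strips over its side edges from y = -199 to -129 leave 12 mm free: raise it 6 to 12, slide 75 or more to +y, lift away; the reverse to close.

How it is judged (in metres and radians):
On the way, in this order (a step that is already met when the one before it is completed fails the run):
1. the lid lies flat on the bench, handle up, and the door stands wide open (over 1.2 rad) (height (world z) of lid_mid below 0.02 m and angle between lid_mid's own z axis and vertical below 0.15 rad and value of joint door above 1.2 rad), for 0.2 s.
2. every jar stands upright in the rack of the door while it is still open (over 1.0 rad) (x of jar0_mid in the frame of rack between -0.015 and 0.015 m and y of jar0_mid in the frame of rack between -0.08 and 0.08 m and z of jar0_mid in the frame of rack between 0.03 and 0.05 m and angle between each of jar0_mid, jar1_mid, jar2_mid, jar3_mid's own z axis and vertical below 0.2 rad and x of jar1_mid in the frame of rack between -0.015 and 0.015 m and y of jar1_mid in the frame of rack between -0.08 and 0.08 m and z of jar1_mid in the frame of rack between 0.03 and 0.05 m and x of jar2_mid in the frame of rack between -0.015 and 0.015 m and y of jar2_mid in the frame of rack between -0.08 and 0.08 m and z of jar2_mid in the frame of rack between 0.03 and 0.05 m and x of jar3_mid in the frame of rack between -0.015 and 0.015 m and y of jar3_mid in the frame of rack between -0.08 and 0.08 m and z of jar3_mid in the frame of rack between 0.03 and 0.05 m and value of joint door above 1 rad), for 0.3 s.
At the end, for the whole second after the job is handed in: Door shut on its catch (under 0.02 rad); every jar present upright (0.2 rad) on the rack's floor, centre within 15 mm of its middle line and 80 mm of its middle; lid back on the crate's rails behind the lip (within 8 mm of the middle, 2.5 mm in height, level to 0.025 rad) (value of joint door below 0.02 rad and x of jar0_mid in the frame of rack between -0.015 and 0.015 m and y of jar0_mid in the frame of rack between -0.08 and 0.08 m and z of jar0_mid in the frame of rack between 0.03 and 0.05 m and angle between each of jar0_mid, jar1_mid, jar2_mid, jar3_mid's own z axis and vertical below 0.2 rad and x of jar1_mid in the frame of rack between -0.015 and 0.015 m and y of jar1_mid in the frame of rack between -0.08 and 0.08 m and z of jar1_mid in the frame of rack between 0.03 and 0.05 m and x of jar2_mid in the frame of rack between -0.015 and 0.015 m and y of jar2_mid in the frame of rack between -0.08 and 0.08 m and z of jar2_mid in the frame of rack between 0.03 and 0.05 m and x of jar3_mid in the frame of rack between -0.015 and 0.015 m and y of jar3_mid in the frame of rack between -0.08 and 0.08 m and z of jar3_mid in the frame of rack between 0.03 and 0.05 m and x of lid_mid in the frame of crate between -0.008 and 0.008 m and y of lid_mid in the frame of crate between -0.008 and 0.008 m and height (world z) of lid_mid between 0.0905 and 0.095 m and angle between lid_mid's own z axis and vertical below 0.025 rad); the robot touches nothing.
It fails at once if the big jar was shifted by more than 30 mm (distance of big_jar from where it was at the start of the episode above 0.03 m).
It fails at once if the squeeze bottle was shifted by more than 30 mm (distance of squeeze from where it was at the start of the episode above 0.03 m).
It fails at once if the beaker was shifted by more than 30 mm (distance of beaker from where it was at the start of the episode above 0.03 m).
It fails at once if the scale was shifted by more than 30 mm (distance of scale from where it was at the start of the episode above 0.03 m).
Of jar0, jar1, jar2, jar3 only 2 to 3 are there at a start; the rules pass over those that are not, and their reading is None.
At some moment in a run one of lid, jar0, jar1, jar2, jar3 may be knocked a few centimetres aside while the robot is not near it.
It also fails if it takes over 210 s, if anything falls off the work surface, if the arm or the gripper's body presses on something with over 40 N, if the wrist force passes 120 N, or if a joint passes its speed limit or range.

ROBOT

A 6-joint arm with a two-finger parallel gripper is mounted at the origin on the work surface. World frame = base frame: x ahead of the robot, y to its left, z up, the work surface at z = 0. Lengths are in mm, angles in rad, forces in N, time in s.
With the tool pointing down it reaches from about 300 to 775 mm from the base axis. Payload 14.6 kg.
Tool frame: the origin (TCP) lies between the finger pads; the fingertips stand 19 mm ahead of it and the grasp point (between the pads) is the TCP; x points along the fingers, y is the direction in which the jaws open and shut, and the axes are right-handed (so a half turn about x gives the same grasp; the last joint's range is limited). The gripper opens to 94 mm and grips with 3 to 60 N. Pads are 16 mm wide; open, the fingers measure 119 mm over their backs; the gripper's body (75 mm by 177 mm) begins 78 mm behind the grasp point.
Start: joints at [1.279, 0.3, 1.521, -0, 1.321, -0.067], TCP at [122.599, 536.152, 224.446] pointing down, gripper open.
Joint ranges: [-3.03, 3.03], [-0.79, 2.21], [0.23, 2.52], [-1.04, 4.18], [0, 3.07], [-2.55, 2.55]. Speed limits (rad/s): [2.22, 2.22, 2.57, 3.14, 3.14, 3.14].

INTERFACE

Orientations are given as [roll, pitch, yaw] about the fixed x, y, z axes, in that order (R = Rz(yaw) Ry(pitch) Rx(roll)).
In Python, from cell import manip gives the robot as it stands.
- The arm moves only by the tool jog_arm, never from a script. Its argument "series" is one flat list of numbers, 7 for each row, row after row: the turn, a rotation vector about the world's x, y, z in rad, then the shift along the world's x, y, z in m, then the opening, from -1 (shut) to 1 (fully open). A call has 1 to 20 rows; each row is the pose to reach, as a shift and turn from the pose commanded when the call began; what a row does not reach only later rows make up. A row lasts 1/8 s, in which the tool goes at most 62.5 mm and 10.7 degrees, less where a joint would pass 70% of its speed; a pose out of reach is approached as far as the arm can. A call with a gripper value outside its range is refused whole. The fingers move at their own pace and stop on an object; "squeeze" is the grip in N (left out, the last holds). Time passes only in rows, so rows that repeat a pose let the fingers close. It gives the time, the measured TCP pose, the force and the opening at its end, in the units of the state.
- manip.read_state(): the state, without advancing time (a new reading comes with each control period).
- manip.camera(name): name is "side" or "top" or "wrist"; returns a dict with "color" (400x640x3 uint8, blue, green, red), "range_z" (400x640 float32, mm along the optical axis (not along the pixel's ray), 0 where there is no reading), "fx", "fy", "cx", "cy" (pixels), "pose" (4x4, takes a point from camera to world coordinates); the wrist camera has in their place "mount" (4x4, takes a point from camera to tool coordinates, whose origin is the TCP and whose axes are the tool frame's). Camera axes: x right, y down, z forward; pixel columns grow to the right and rows downward; lengths in mm; the calibration is good to about 2 mm. The wrist camera is an equidistant fisheye: a pixel r from the principal point sees the ray r / f radians off the axis. A picture is of the moment at which its call begins: read the wrist's pose just before it.
- manip.sign_off(): hands the job in, once; it reports no verdict.
The state is a dict: "clock": time; "joints": joint angles; "qd": joint speeds; "effort": joint torques, N m; "eef_pos": TCP position; "eef_rot": TCP orientation; "wrist_force": force on the tool from outside, world axes, zero at the start; "moment": the same for the moment, N m; "finger_gap": finger opening in mm.
Only numpy, scipy, OpenCV 4.12 (cv2) and the standard library are available. Lean on these libraries where they do the work, as an engineer would, in place of code of your own. Each camera call takes 0.05 s, during which the arm holds its last target.

## Working session

There is one attempt and no reset: what is moved stays moved. The work goes in short steps, Python scripts to look and compute and a tool call to move; the robot and the scene stay as the last step left them, time stands still between calls to the robot, and variables do not carry over. Pictures are saved under pics/ and viewed, and the job is handed in when it is done.

Besides the shell and the picture viewer there is one more tool, called after "Request:" as name(argument=value, ...), one argument or row to a line, values as JSON. jog_arm: Moves the arm, as the interface text tells. Its arguments: {"type":"object","properties":{"series":{"type":"array","items":{"type":"number"}},"squeeze":{"type":"number"}},"required":["series"]}

```bash
ls; mkdir -p pics; cat > h.py <<'E'
import numpy as np, cv2
from cell import manip
from scipy.spatial.transform import Rotation as R
def snap(n,f):
    s=manip.read_state(); c=manip.camera(n); cv2.imwrite('pics/'+f+'.png',c['color'])
    np.savez('pics/'+f+'.npz',**{k:v for k,v in c.items() if v is not None},ep=s['eef_pos'],er=s['eef_rot'])
    return c
def pts(c):
    z=c['range_z'].astype(float); v,u=np.mgrid[:z.shape[0],:z.shape[1]]
    P=np.stack([(u-c['cx'])/c['fx']*z,(v-c['cy'])/c['fy']*z,z],-1)
    T=np.array(c['pose']); W=P@T[:3,:3].T+T[:3,3]; W[z==0]=np.nan
    return W
E
python3 - <<'E'
from h import *
print(manip.read_state())
for n in ['top','side','wrist']:
    c=snap(n,n+'0'); print(n,c['fx'],c['cx'],c['cy'],c.get('pose',c.get('mount')))
E
```

```text
pics
{'clock': 0.0, 'joints': array([ 1.27939913e+00,  3.00441840e-01,  1.52159285e+00, -1.02687039e-05,
        1.32072895e+00, -6.65882315e-02]), 'qd': array([-5.86997226e-05,  3.39341603e-04, -1.36756730e-03, -1.32499798e-04,
        1.69936936e-03, -9.92132659e-05]), 'effort': array([ 5.07059904e-04, -5.31808734e+01, -3.52734411e+01,  7.08668190e-02,
        2.44415668e-02, -1.11486959e-04]), 'eef_pos': array([122.53210233, 535.91713303, 223.89739874]), 'eef_rot': array([-1.62889081,  1.5696253 , -1.85369723]), 'wrist_force': array([ 0.15070379, -1.32377944, -0.14532583]), 'moment': array([ 0.02940853,  0.00701478, -0.00423859]), 'finger_gap': 94.17084358599}
top 429.7696456969282 317.8624737329703 196.72900538465927 [[-1.33027016e-02 -9.94531533e-01  1.03586046e-01  4.45669438e+02]
 [-9.99735922e-01  1.12874297e-02 -2.00170196e-02  1.03725944e+02]
 [ 1.87383369e-02 -1.03824971e-01 -9.94419052e-01  1.19698811e+03]
 [ 0.00000000e+00  0.00000000e+00  0.00000000e+00  1.00000000e+00]]
side 376.54410092593685 317.7639111873669 196.5820381134243 [[ 9.21556956e-01 -1.79551774e-01  3.44229484e-01  2.42126797e+02]
 [-3.87666360e-01 -4.73875236e-01  7.90668739e-01 -6.60382793e+02]
 [ 2.11558526e-02 -8.62092467e-01 -5.06309203e-01  6.20220499e+02]
 [ 0.00000000e+00  0.00000000e+00  0.00000000e+00  1.00000000e+00]]
wrist 309.70691628693146 321.89148485560685 197.07963341421797 [[ 1.49281535e-03 -2.39941640e-01  9.70786166e-01 -1.60852035e+02]
 [ 9.99998849e-01  9.38656206e-05 -1.51453679e-03  2.43679948e-01]
 [ 2.72276995e-04  9.70787310e-01  2.39941504e-01 -6.86222121e+01]
 [ 0.00000000e+00  0.00000000e+00  0.00000000e+00  1.00000000e+00]]
```

View pics/top0.png

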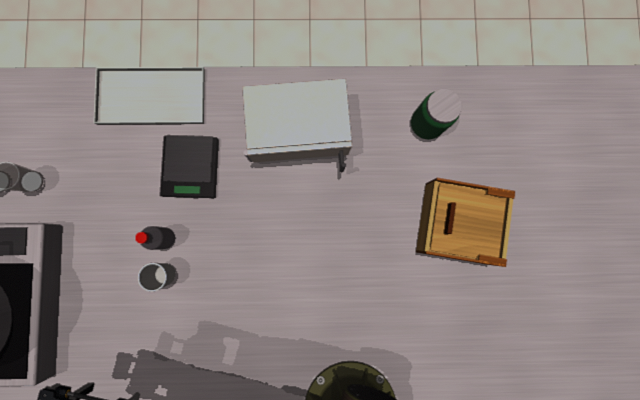

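View pics/side0.png

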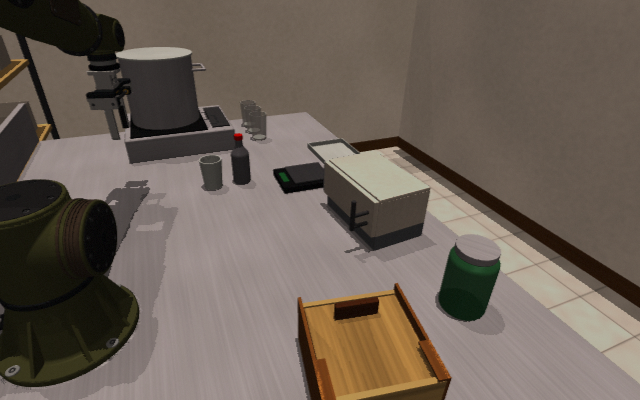

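View pics/wrist0.png

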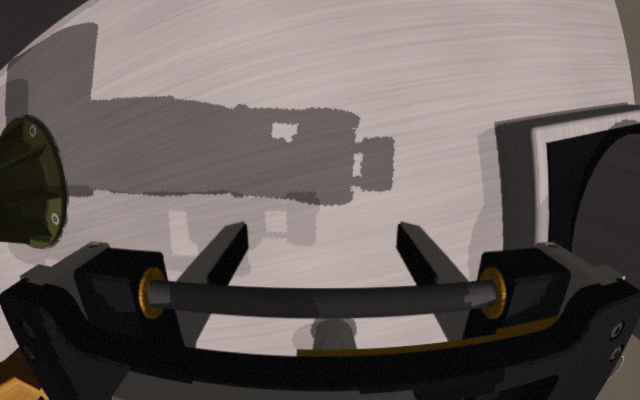

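```bash
cat > m1.py <<'E'
from h import *
def load(f): return dict(np.load('pics/'+f+'.npz'))
for n in ['top0','side0']:
    c=load(n); W=pts(c); col=c['color']
    def sel(x0,x1,y0,y1,z0,z1):
        m=(W[...,0]>x0)&(W[...,0]<x1)&(W[...,1]>y0)&(W[...,1]<y1)&(W[...,2]>z0)&(W[...,2]<z1); return m
    print(n)
    b=sel(250,700,-450,100,-15,15); print(' bench z',np.nanmedian(W[b][:,2]))
    m=sel(300,560,-480,-100,86,140) ; P=W[m]
    print(' crate',len(P),cv2.minAreaRect(P[:,:2].astype(np.float32)), np.histogram(P[:,2],bins=np.arange(86,140,4)))
    m=sel(300,560,-480,-100,121,140); H=W[m]; print(' rib',len(H),cv2.minAreaRect(H[:,:2].astype(np.float32)),np.median(H[:,2]))
    m=sel(520,850,-60,320,145,162); P=W[m]; print(' cup',len(P),cv2.minAreaRect(P[:,:2].astype(np.float32)),np.histogram(P[:,2],bins=np.arange(145,163,2)))
    lo=P[P[:,0]<P[:,0].min()+60]; print(P[:,:2].min(0),P[:,:2].max(0))
    m=sel(480,850,-100,320,30,170); P=W[m]; q=P[P[:,0]<P[:,0].min()+15]; print(' lowx',q[:8])
E
python3 m1.py
```

```text
top0
 bench z 0.15909948750402236
 crate 5271 ((485.87530517578125, -304.1240234375), (207.13641357421875, 184.6407012939453), 79.61468505859375) (array([ 105,  690, 2754,  788,  167,  209,  282,   89,   20,   36,  101,
         30,    0]), array([ 86,  90,  94,  98, 102, 106, 110, 114, 118, 122, 126, 130, 134,
       138]))
 rib 172 ((501.19940185546875, -250.19589233398438), (13.367905616760254, 79.58423614501953), 79.20819854736328) 127.61726786451379
 cup 7182 ((737.4432373046875, 133.27911376953125), (222.3527374267578, 268.1609802246094), 0.8913326859474182) (array([  29,   95,  244,  765, 2104, 2512, 1222,  200]), array([145, 147, 149, 151, 153, 155, 157, 159, 161]))
[628.02376552  -1.60643701] [849.79021498 268.77402098]
 lowx [[639.16429948  19.84776794 156.5621034 ]
 [636.89396589  22.27253484 155.49042853]
 [637.26133641  19.63784233 153.3571578 ]
 [637.27388648  17.15311492 153.15634148]
 [636.72213205  14.92948823 156.03009741]
 [642.00863095  24.18178321 113.7903084 ]
 [634.03147433  24.9471462  157.66594578]
 [634.21004117  22.40279618 156.54638565]]
side0
 bench z -0.
[... 367 characters left out ...]
(14.313623428344727, 79.22547149658203), 79.44329071044922) 126.69995892359287
 cup 3031 ((731.560302734375, 131.2266845703125), (226.30963134765625, 262.7502136230469), 3.8195743560791016) (array([  65,   94,  212,  232, 1568,  851,    9,    0]), array([145, 147, 149, 151, 153, 155, 157, 159, 161]))
[625.65063455  -3.33219234] [849.97010648 266.84199924]
 lowx [[630.83839239  24.36471399 153.27078708]
 [633.27314434  23.78228826 153.07883937]
 [635.90432977  23.53601714 152.65646309]
 [626.66857564  21.4891518  152.95987768]
 [628.76993932  20.34105833 153.1571711 ]
 [630.9267768   19.29295879 153.28613934]
 [633.54965049  19.05541226 152.85775298]
 [635.2586409   17.23288318 153.51978984]]
```

```bash
cat > m2.py <<'E'
from m1 import *
print('-----')
for n in ['top0','side0']:
    c=load(n); W=pts(c)
    m=(W[...,0]>600)&(W[...,0]<950)&(W[...,1]>-60)&(W[...,1]<320)&(W[...,2]>140)&(W[...,2]<170)
    k=cv2.morphologyEx(m.astype(np.uint8),cv2.MORPH_OPEN,np.ones((7,7),np.uint8))
    P=W[k>0]; r=cv2.minAreaRect(P[:,:2].astype(np.float32)); print(n,r,cv2.boxPoints(r).tolist())
    # front edge: lowest x per y-bin, side edges
    ys=np.arange(-5,270,15); fe=[]
    for a,b in zip(ys[:-1],ys[1:]):
        q=P[(P[:,1]>a)&(P[:,1]<b)]
        if len(q)>20: fe.append(((a+b)/2,np.percentile(q[:,0],2),np.percentile(q[:,0],98)))
    fe=np.array(fe)[1:-1]; print(np.polyfit(fe[:,0],fe[:,1],1),np.polyfit(fe[:,0],fe[:,2],1))
    # handle bar
    m=(W[...,0]>560)&(W[...,0]<665)&(W[...,1]>-30)&(W[...,1]<60)&(W[...,2]>120)&(W[...,2]<165)
    Q=W[m]; print(Q[Q[:,0].argsort()][:60:4].round(0).tolist())
E
python3 m2.py | sed '1,/-----/d'
python3 - <<'E'
import cv2
a=cv2.imread('pics/top0.png')[60:190,230:370]; cv2.imwrite('pics/z1.png',cv2.resize(a,None,fx=4,fy=4))
b=cv2.imread('pics/side0.png')[130:250,310:440]; cv2.imwrite('pics/z2.png',cv2.resize(b,None,fx=4,fy=4))
E
```

```text
top0 ((757.1896362304688, 133.39608764648438), (174.94349670410156, 259.92877197265625), 4.184152603149414) [[660.4685668945312, 256.6319580078125], [679.4335327148438, -2.604053020477295], [853.9107055664062, 10.16021728515625], [834.9457397460938, 269.396240234375]]
[-5.16442773e-02  6.80079784e+02] [-7.37265743e-02  8.49886258e+02]
[[628.0, 19.0, 149.0], [629.0, 18.0, 158.0], [630.0, 23.0, 124.0], [631.0, 20.0, 158.0], [633.0, 25.0, 152.0], [634.0, 15.0, 155.0], [637.0, 15.0, 156.0], [639.0, 20.0, 157.0]]
side0 ((755.0914306640625, 132.3870086669922), (178.08779907226562, 263.3064270019531), 4.204723834991455) [[656.63427734375, 257.1571044921875], [675.9400634765625, -5.440586090087891], [853.548583984375, 7.616912841796875], [834.2427978515625, 270.214599609375]]
[-7.00751580e-02  6.77997408e+02] [-7.68896745e-02  8.46641141e+02]
[[626.0, 17.0, 136.0], [626.0, 17.0, 122.0], [627.0, 20.0, 140.0], [627.0, 21.0, 145.0], [627.0, 16.0, 147.0], [628.0, 15.0, 128.0], [628.0, 15.0, 125.0], [629.0, 20.0, 153.0], [629.0, 17.0, 121.0], [630.0, 15.0, 133.0], [631.0, 19.0, 153.0], [632.0, 16.0, 121.0], [632.0, 13.0, 131.0], [633.0, 13.0, 151.0], [634.0, 14.0, 153.0]]
```

View pics/z1.png

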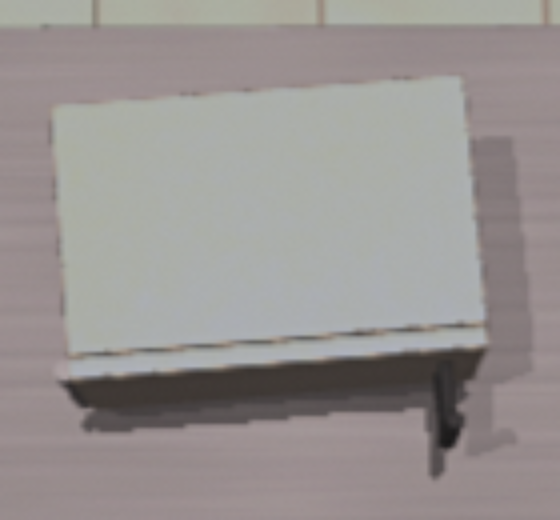

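View pics/z2.png

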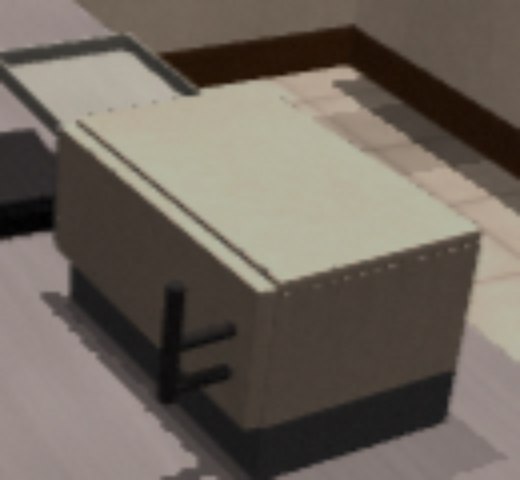

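```bash
python3 - <<'E'
from h import *
s=manip.read_state(); Rm=R.from_euler('xyz',s['eef_rot']).as_matrix(); print(Rm.round(4)); print(np.arctan2(Rm[1,1],Rm[0,1]), s['clock'])
E
```

```text
[[-3.000e-04  2.229e-01  9.748e-01]
 [-8.000e-04  9.748e-01 -2.229e-01]
 [-1.000e+00 -8.000e-04 -1.000e-04]]
1.3459833783153368 0.15
```

Request:
jog_arm(
  series=[0,0,0.04,0.3774,-0.787,-0.024,-0.15,0,0,0.04,0.3774,-0.787,-0.024,-0.15,0,0,0.04,0.3774,-0.787,-0.024,-0.15,0,0,0.04,0.3774,-0.787,-0.024,-0.15,0,0,0.04,0.3774,-0.787,-0.024,-0.15,0,0,0.04,0.3774,-0.787,-0.024,-0.15,0,0,0.04,0.3774,-0.787,-0.024,-0.15,0,0,0.04,0.3774,-0.787,-0.024,-0.15,0,0,0.04,0.3774,-0.787,-0.024,-0.15,0,0,0.04,0.3774,-0.787,-0.024,-0.15,0,0,0.04,0.3774,-0.787,-0.024,-0.15,0,0,0.04,0.3774,-0.787,-0.024,-0.15,0,0,0.04,0.3774,-0.787,-0.024,-0.15,0,0,0.04,0.3774,-0.787,-0.024,-0.15,0,0,0.04,0.3774,-0.787,-0.024,-0.15,0,0,0.04,0.3774,-0.787,-0.024,-0.15,0,0,0.04,0.3774,-0.787,-0.024,-0.15],
  squeeze=40,
)

```text
clock: 2.28
eef_pos: [499.9, -249.8, 200.9]
eef_rot: [-0.14, 1.57, -0.324]
wrist_force: [0.5, 0.5, 0.8]
finger_gap: 40.4
```

```bash
python3 - <<'E'
from h import *
c=snap('wrist','w1'); z=c['range_z']; print(z.min(),z.max())
E
```

```text
0.0 1241.0253
```

View pics/w1.png

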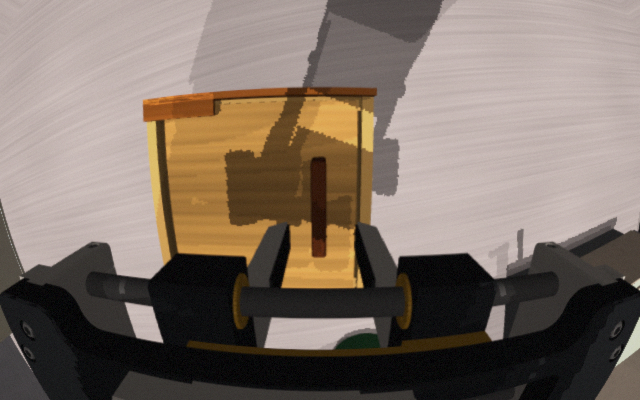

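```bash
cat >> h.py <<'E'
def load(f): return dict(np.load('pics/'+f+'.npz'))
def wpts(c):
    z=c['range_z'].astype(float); v,u=np.mgrid[:z.shape[0],:z.shape[1]]
    dx=(u-c['cx'])/c['fx']; dy=(v-c['cy'])/c['fy']; th=np.hypot(dx,dy)+1e-9
    ray=np.stack([dx/th*np.tan(th),dy/th*np.tan(th),np.ones_like(th)],-1)
    P=ray*z[...,None]; M=np.array(c['mount']); P=P@M[:3,:3].T+M[:3,3]
    Rm=R.from_euler('xyz',c['er']).as_matrix(); W=P@Rm.T+c['ep']; W[(z==0)|(th>1.4)]=np.nan
    return W
E
python3 - <<'E'
from h import *
c=load('w1'); W=wpts(c)
m=(W[...,2]>118)&(W[...,2]<135); m[:150]=0; m[260:]=0; m[:,:300]=0; m[:,335:]=0
P=W[m]; print(len(P),cv2.minAreaRect(P[:,:2].astype(np.float32)),np.median(P[:,2]))
m=(W[...,2]>85)&(W[...,2]<135)&(W[...,0]>300); m[245:]=0;m[:80]=0;m[:,:140]=0;m[:,380:]=0
P=W[m]; print(len(P),cv2.minAreaRect(P[:,:2].astype(np.float32)))
print(W[200,260],W[110,180],W[94,300],W[180,360])
E
```

```text
1469 ((499.442626953125, -253.2850341796875), (11.63294506072998, 79.07731628417969), 79.59779357910156) 128.4749789766245
33005 ((464.6419372558594, -302.87823486328125), (205.24130249023438, 144.3442840576172), 79.48672485351562)
[ 489.3111371  -304.4078057    96.91254326] [ 395.64051455 -353.54933603  113.12184523] [ 406.811869   -250.41269285  111.93310087] [ 488.67854459 -213.49089526   92.4054326 ]
```

Request:
jog_arm(
  series=[0,0,0,0,-0.001,-0.05,-0.15,0,0,0,0,-0.001,-0.082,-0.15,0,0,0,0,-0.001,-0.082,-0.15,0,0,0,0,-0.001,-0.082,-0.15,0,0,0,0,-0.001,-0.082,-1,0,0,0,0,-0.001,-0.082,-1,0,0,0,0,-0.001,-0.082,-1,0,0,0,0,-0.001,-0.082,-1,0,0,0,0,-0.001,-0.082,-1],
  squeeze=45,
)

```text
clock: 3.45
eef_pos: [500.0, -251.9, 118.6]
eef_rot: [-0.48, 1.571, -0.664]
wrist_force: [-1.2, -0.9, 2.1]
finger_gap: 12.1
```

Request:
jog_arm(
  series=[0,0,0,0,0,0.003,-1,0,0,0,0,0,0.006,-1,0,0,0,0,0,0.009,-1,0,0,0,0,0,0.009,-1],
)

```text
clock: 3.95
eef_pos: [500.1, -251.9, 127.7]
eef_rot: [-0.373, 1.57, -0.558]
wrist_force: [-0.1, -0.1, -1.4]
finger_gap: 11.5
```

Request:
jog_arm(
  series=[0,0,0,0.0027,0.0148,0,-1,0,0,0,0.0055,0.0295,0,-1,0,0,0,0.0082,0.0443,0,-1,0,0,0,0.0109,0.059,0,-1,0,0,0,0.0136,0.0738,0,-1,0,0,0,0.0163,0.0885,0,-1,0,0,0,0.018,0.0975,0,-1,0,0,0,0.018,0.0975,0,-1],
)

```text
clock: 4.95
eef_pos: [518.1, -153.8, 127.5]
eef_rot: [-1.854, 1.571, -2.038]
wrist_force: [-0.7, -0.2, -1.4]
finger_gap: 12.1
```

```bash
python3 - <<'E'
from h import *
c=snap('side','s1')
E
```

```text
(no output)
```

View pics/s1.png

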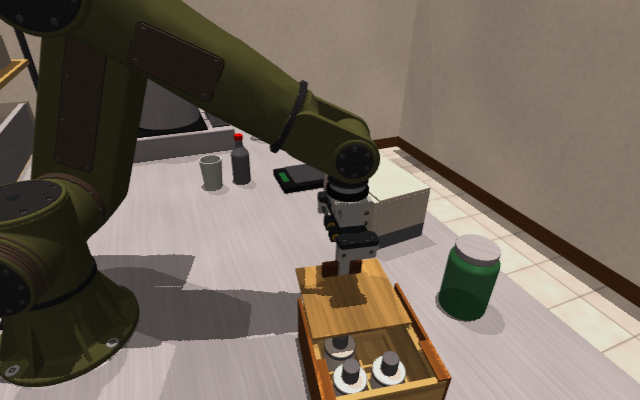

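Request:
jog_arm(
  series=[0,0,0,0,0.02,0.03,-1,0,0,0,-0.03,0.06,0.03,-1,0,0,0,-0.06,0.11,0.03,-1,0,0,0,-0.078,0.148,0,-1,0,0,0,-0.078,0.148,-0.03,-1,0,0,0,-0.078,0.148,-0.06,-1,0,0,0,-0.078,0.148,-0.08,-1,0,0,0,-0.078,0.148,-0.09,-1,0,0,0,-0.078,0.148,-0.095,-1,0,0,0,-0.078,0.148,-0.098,-1,0,0,0,-0.078,0.148,-0.098,-1],
)

```text
clock: 6.38
eef_pos: [440.2, -6.4, 29.8]
eef_rot: [0.041, 1.57, -0.144]
wrist_force: [-0.3, -0.0, -1.6]
finger_gap: 11.8
```

Request:
jog_arm(
  series=[0,0,0,0,0,-0.0012,-1,0,0,0,0,0,-0.0012,-0.3,0,0,0,0,0,-0.0012,-0.3,0,0,0,0,0,-0.0012,-0.3,0,0,0,0,0,0.04,-0.2,0,0,0,0,0,0.1,-0.1,0,0,0,0,0,0.17,-0.1],
)

```text
clock: 7.25
eef_pos: [439.5, -6.3, 193.7]
eef_rot: [-3.04, 1.57, 3.059]
wrist_force: [1.4, 0.4, 1.0]
finger_gap: 42.0
```

Request:
jog_arm(
  series=[0,0,-0.186,0.05,0,0,-0.1,0,0,-0.372,0.1,0,0,-0.1,0,0,-0.558,0.14,0.01,0,-0.1,0,0,-0.744,0.18,0.02,0,-0.1,0,0,-0.93,0.192,0.0245,0,-0.1,0,0,-1.116,0.192,0.0245,0,-0.1,0,0,-1.3,0.192,0.0245,0,-0.1,0,0,-1.313,0.192,0.0245,0,-0.1,0,0,-1.313,0.192,0.0245,0,-0.1,0,0,-1.313,0.192,0.0245,0,-0.1],
)

```text
clock: 8.5
eef_pos: [632.0, 18.1, 192.0]
eef_rot: [1.899, 1.571, 0.404]
wrist_force: [0.4, 0.7, -0.3]
finger_gap: 41.9
```

```bash
python3 - <<'E'
from h import *
s=manip.read_state(); print(s['eef_pos'],s['joints'],s['clock'])
c=snap('wrist','w2'); W=wpts(load('w2'))
m=(W[...,2]>120)&(W[...,2]<162)&(abs(W[...,0]-632)<14)&(abs(W[...,1]-18)<14); print(W[m].mean(0),m.sum(),np.argwhere(m).mean(0))
c=snap('top','t2')
E
```

```text
[631.97569821  18.14099633 191.9842316 ] [-2.92333809e-02  5.09356449e-01  1.30575543e+00  2.21180734e-05
  1.32643433e+00 -1.04616326e-01] 8.5
[632.27347518  19.9820914  146.26391372] 422 [219.69668246 321.69194313]
```

View pics/w2.png

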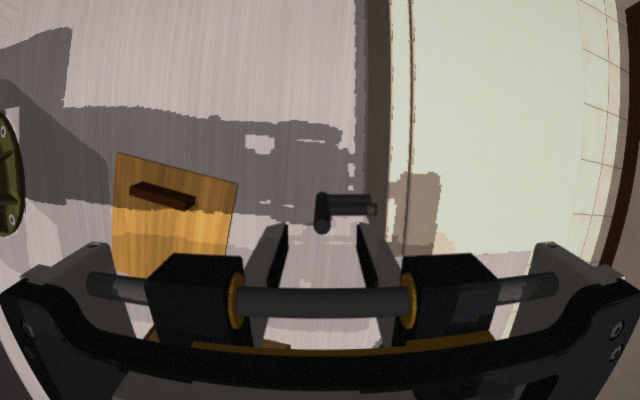

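View pics/t2.png

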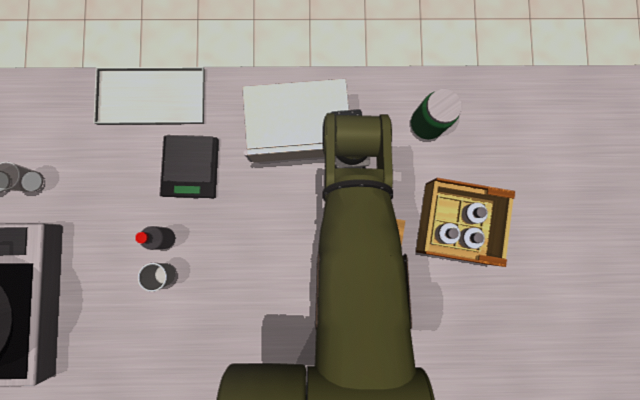

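Request:
jog_arm(
  series=[0,0,0,0,0.0007,-0.03,-0.1,0,0,0,0,0.0007,-0.052,-0.1,0,0,0,0,0.0007,-0.052,-0.1,0,0,0,0,0.0007,-0.052,-1,0,0,0,0,0.0007,-0.052,-1,0,0,0,0,0.0007,-0.052,-1,0,0,0,0,0.0007,-0.052,-1],
  squeeze=15,
)

```text
clock: 9.48
eef_pos: [631.9, 18.8, 140.5]
eef_rot: [-0.728, 1.571, -2.226]
wrist_force: [-2.6, 0.3, 4.2]
finger_gap: 11.3
```

```bash
python3 - <<'E'
import numpy as np
a=-1.740
for t in [0.03,0.06,.1,.15,.22,.3,.4,.5,.6,.7,.8,.9,1.0,1.1,1.2,1.3,1.4,1.5]:
    d=.242*np.array([np.cos(a-t)-np.cos(a),np.sin(a-t)-np.sin(a)]); print(-t,d.round(4))
E
```

```text
-0.03 [-0.0071  0.0013]
-0.06 [-0.0142  0.0029]
-0.1 [-0.0236  0.0053]
-0.15 [-0.0352  0.0088]
-0.22 [-0.0511  0.0146]
-0.3 [-0.0687  0.0227]
-0.4 [-0.0897  0.0347]
-0.5 [-0.1094  0.0487]
-0.6 [-0.1276  0.0647]
-0.7 [-0.1441  0.0823]
-0.8 [-0.1588  0.1016]
-0.9 [-0.1714  0.1222]
-1.0 [-0.182   0.1439]
-1.1 [-0.1903  0.1667]
-1.2 [-0.1963  0.1901]
-1.3 [-0.2    0.214]
-1.4 [-0.2012  0.2382]
-1.5 [-0.2001  0.2623]
```

Request:
jog_arm(
  series=[0,0,-0.03,-0.0071,0.0013,0,-1,0,0,-0.06,-0.0142,0.0029,0,-1,0,0,-0.1,-0.0236,0.0053,0,-1,0,0,-0.15,-0.0352,0.0088,0,-1,0,0,-0.22,-0.0511,0.0146,0,-1,0,0,-0.3,-0.0687,0.0227,0,-1,0,0,-0.4,-0.0897,0.0347,0,-1,0,0,-0.5,-0.1094,0.0487,0,-1,0,0,-0.5,-0.1094,0.0487,0,-1],
)

```text
clock: 10.6
eef_pos: [522.1, 68.5, 140.5]
eef_rot: [2.492, 1.57, 0.494]
wrist_force: [0.4, 2.2, 1.7]
finger_gap: 11.3
```

Request:
jog_arm(
  series=[0,0,-0.1,-0.0182,0.016,0,-1,0,0,-0.2,-0.0347,0.0336,0,-1,0,0,-0.3,-0.0494,0.0529,0,-1,0,0,-0.4,-0.062,0.0735,0,-1,0,0,-0.5,-0.0726,0.0952,0,-1,0,0,-0.6,-0.0809,0.118,0,-1,0,0,-0.7,-0.0869,0.1414,0,-1,0,0,-0.8,-0.0906,0.1653,0,-1,0,0,-0.9,-0.0918,0.1895,0,-1,0,0,-1.0,-0.0907,0.2136,0,-1,0,0,-1.0,-0.0907,0.2136,0,-1],
)

```text
clock: 11.98
eef_pos: [433.4, 282.3, 140.4]
eef_rot: [-2.999, 1.567, 0.287]
wrist_force: [6.6, 0.2, 1.4]
finger_gap: 11.6
```

Request:
jog_arm(
  series=[0,0,0,0,0,0,-0.1,0,0,0,0,0,0,-0.1,0,0,0,0,0,0,-0.1,0,0,0,0,0,0.04,-0.1,0,0,0,0,0,0.1,-0.1],
)

```text
clock: 12.6
eef_pos: [431.3, 280.7, 240.0]
eef_rot: [0.355, 1.567, -2.643]
wrist_force: [0.7, 0.3, 0.8]
finger_gap: 42.3
```

Request:
jog_arm(
  series=[0,0,0.18,0,-0.06,0,0,0,0,0.36,0,-0.12,0,0,0,0,0.54,0,-0.18,0,0,0,0,0.72,0,-0.24,0,0,0,0,0.9,0,-0.3,0,0,0,0,1.08,0,-0.36,0,0,0,0,1.26,0,-0.42,0,0,0,0,1.26,0,-0.42,0,0],
)

```text
clock: 13.6
eef_pos: [431.5, -140.8, 240.1]
eef_rot: [1.363, 1.57, -0.371]
wrist_force: [0.5, 0.4, -0.2]
finger_gap: 46.7
```

```bash
python3 - <<'E'
from h import *
s=manip.read_state(); print(s['eef_pos'],s['joints'],s['clock'])
snap('top','t3'); snap('side','s3'); snap('wrist','w3')
E
```

```text
[ 431.51574532 -140.77469281  240.07530612] [-3.96073586e-01  7.00693284e-02  1.75618014e+00  8.08044519e-06
  1.31503592e+00 -2.33407955e-01] 13.6
```

View pics/t3.png

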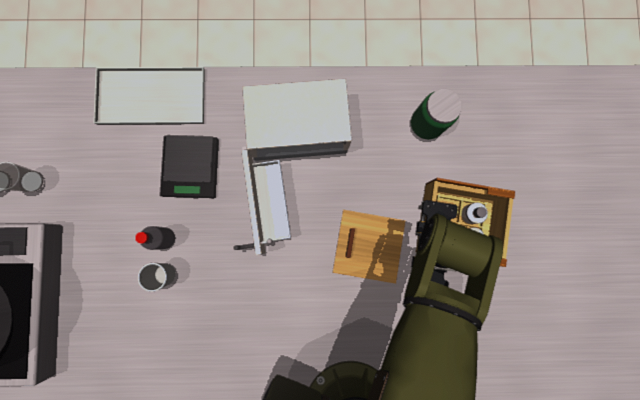

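View pics/w3.png

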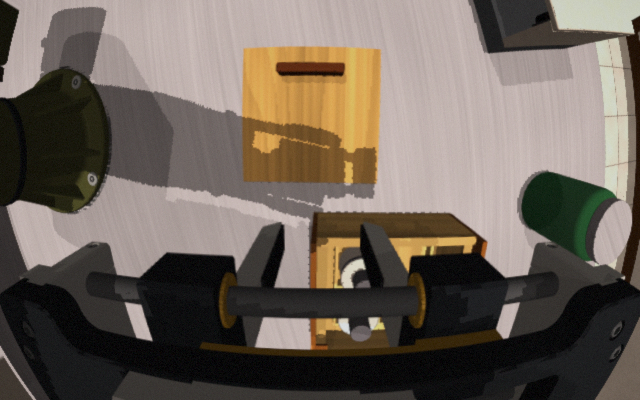

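View pics/s3.png

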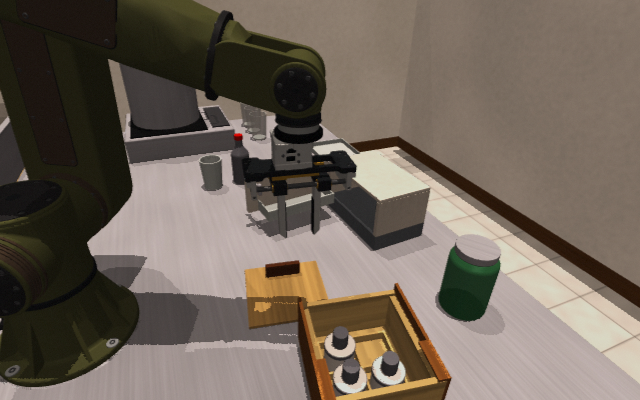

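```bash
cat > jars.py <<'E'
from h import *
import sys
C=np.array([488.5,-305.]); yaw=-0.183
ex=np.array([np.cos(yaw),np.sin(yaw)]); ey=np.array([-np.sin(yaw),np.cos(yaw)])
for f in sys.argv[1:]:
    W=pts(load(f))
    for a in(-33,33):
        for b in(-33,33):
            n=C+a*ex+b*ey
            m=(np.hypot(W[...,0]-n[0],W[...,1]-n[1])<28)&(W[...,2]>78)&(W[...,2]<95)
            if m.sum()>8:
                P=W[m]; (cc,r)=cv2.minEnclosingCircle(P[:,:2].astype(np.float32)); print(f,(a,b),n.round(1),m.sum(),np.median(P,0).round(1),np.round(cc,1),round(r,1))
E
python3 jars.py t2 s3
python3 - <<'E'
from h import *
W=pts(load('t3'))
reg=(W[...,0]>400)&(W[...,0]<660)&(W[...,1]>130)&(W[...,1]<330)
m=reg&(W[...,2]>141)&(W[...,2]<165); k=cv2.morphologyEx(m.astype(np.uint8),cv2.MORPH_OPEN,np.ones((2,2),np.uint8)); P=W[k>0]; r=cv2.minAreaRect(P[:,:2].astype(np.float32)); print(r, np.polyfit(P[:,0],P[:,1],1), np.median(P,0))
m=reg&(W[...,2]>48)&(W[...,2]<64)&(W[...,1]<255); P=W[m]; print(len(P),cv2.minAreaRect(P[:,:2].astype(np.float32)),np.median(P,0),np.percentile(P,[3,97],axis=0))
# rail edge
m=reg&(W[...,2]>72)&(W[...,2]<90)&(W[...,1]<240); P=W[m]; print(len(P),cv2.minAreaRect(P[:,:2].astype(np.float32)))
E
```

```text
t2 (-33, -33) [ 450.  -331.4] 92 [ 451.7 -331.8   85.2] [ 451.3 -332.7] 13.8
t2 (-33, 33) [ 462.1 -266.5] 97 [ 463.1 -266.    85.4] [ 463.4 -267.3] 14.2
t2 (33, -33) [ 514.9 -343.5] 94 [ 516.6 -343.    86. ] [ 517.3 -344.1] 13.9
s3 (-33, -33) [ 450.  -331.4] 251 [ 447.6 -335.6   85. ] [ 448.7 -333.6] 14.1
s3 (-33, 33) [ 462.1 -266.5] 188 [ 460.5 -270.6   85.2] [ 461.5 -268.4] 14.8
s3 (33, -33) [ 514.9 -343.5] 236 [ 514.  -346.9   85.2] [ 515.3 -345. ] 13.8
 ** On entry to DLASCL parameter number  4 had an illegal value
 ** On entry to DLASCL parameter number  4 had an illegal value
 ** On entry to DLASCL parameter number  4 had an illegal value
 ** On entry to DLASCL parameter number  4 had an illegal value
 ** On entry to DLASCL parameter number  5 had an illegal value
 ** On entry to DLASCL parameter number  4 had an illegal valueTraceback (most recent call last):
  File "<stdin>", line 4, in <module>
    c, resids, rank, s = lstsq(lhs, rhs, rcond)
                         ~~~~~^^^^^^^^^^^^^^^^^
    x, resids, rank, s = _umath_linalg.lstsq(a, b, rcond,
                         ~~~~~~~~~~~~~~~~~~~^^^^^^^^^^^^^
                                             signature=signature)
                                             ^^^^^^^^^^^^^^^^^^^^
    raise LinAlgError("SVD did not converge in Linear Least Squares")
numpy.linalg.LinAlgError: SVD did not converge in Linear Least Squares
```

```bash
python3 - <<'E'
from h import *
W=pts(load('t3'))
reg=(W[...,0]>400)&(W[...,0]<665)&(W[...,1]>120)&(W[...,1]<340)
def fit(z0,z1,y1=400):
    m=reg&(W[...,2]>z0)&(W[...,2]<z1)&(W[...,1]<y1); P=W[m]
    print(z0,z1,len(P),cv2.minAreaRect(P[:,:2].astype(np.float32)),np.median(P,0).round(1)); return P
P=fit(138,165)
m=P[:,1]>210
l=cv2.fitLine(P[:,:2].astype(np.float32),cv2.DIST_HUBER,0,0.01,0.01).ravel(); print(l,np.arctan(l[1]/l[0]))
fit(46,63,255); fit(74,90,235)
# predicted
th=1.5;h=np.array([672.7,257.]);a=0.073-th
ex=np.array([np.cos(a),np.sin(a)]);ey=np.array([-ex[1],ex[0]])
o=h+34*ex-127*ey
for t in(-66,0,66): print((o+t*ey).round(1))
E
python3 - <<'E'
import cv2
a=cv2.imread('pics/t3.png')[140:265,225:310]; cv2.imwrite('pics/z3.png',cv2.resize(a,None,fx=5,fy=4.7))
E
```

```text
138 165 680 ((539.9891967773438, 235.579345703125), (86.87033081054688, 243.6809844970703), 84.82588958740234) [531.1 245.8 150.8]
[9.9086350e-01 1.3486858e-01 5.3925977e+02 2.4556880e+02] 0.13528083
46 63 1922 ((542.447265625, 203.49725341796875), (226.50949096679688, 72.59415435791016), 7.740330219268799) [554.3 208.2  55.5]
74 90 212 ((540.0515747070312, 202.15921020507812), (236.72479248046875, 72.7531509399414), 6.9110331535339355) [550.  177.2  82.2]
[486.6 195.7]
[551.9 205.2]
[617.2 214.6]
```

View pics/z3.png

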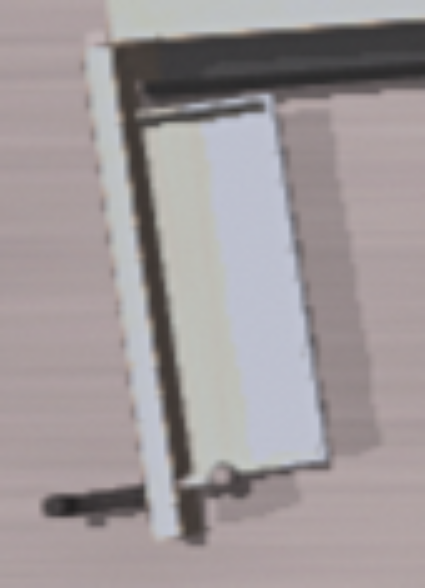

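Request:
jog_arm(
  series=[0,0,0.15,0.015,-0.06,-0.03,0,0,0,0.304,0.031,-0.127,-0.04,0,0,0,0.304,0.031,-0.127,-0.07,0,0,0,0.304,0.031,-0.127,-0.11,0,0,0,0.304,0.031,-0.127,-0.14,0,0,0,0.304,0.031,-0.127,-0.1625,0,0,0,0.304,0.031,-0.127,-0.1625,0,0,0,0.304,0.031,-0.127,-0.1625,0],
  squeeze=20,
)

```text
clock: 14.75
eef_pos: [463.3, -265.0, 77.6]
eef_rot: [2.501, 1.571, 1.066]
wrist_force: [0.5, 0.7, 0.4]
finger_gap: 46.8
```

Request:
jog_arm(
  series=[0,0,0,0,0,0,-1,0,0,0,0,0,0,-1,0,0,0,0,0,0,-1,0,0,0,0,0,0,-1],
)

```text
clock: 15.25
eef_pos: [462.9, -265.8, 77.5]
eef_rot: [-2.787, 1.571, 2.062]
wrist_force: [-1.2, -0.4, 0.1]
finger_gap: 28.0
```

Request:
jog_arm(
  series=[0,0,0,0,0,0.03,-1,0,0,0,0,0,0.08,-1,0,0,0,0,0,0.125,-1,0,0,0,0.015,0.045,0.137,-1,0,0,0,0.03,0.095,0.137,-1,0,0,0,0.047,0.15,0.137,-1,0,0,0,0.063,0.2,0.137,-1,0,0,0,0.08,0.255,0.137,-1,0,0,0,0.097,0.31,0.137,-1,0,0,0,0.114,0.365,0.137,-1,0,0,0,0.13,0.415,0.137,-1,0,0,0,0.145,0.455,0.137,-1,0,0,0,0.152,0.481,0.137,-1,0,0,0,0.152,0.481,0.137,-1,0,0,0,0.152,0.481,0.137,-1,0,0,0,0.152,0.481,0.11,-1,0,0,0,0.152,0.481,0.09,-1,0,0,0,0.152,0.481,0.09,-1],
)

```text
clock: 17.5
eef_pos: [614.3, 213.9, 166.3]
eef_rot: [-1.408, 1.568, -2.843]
wrist_force: [-0.4, -0.4, -1.1]
finger_gap: 27.4
```

```bash
python3 - <<'E'
from h import *
s=manip.read_state(); print(s['eef_pos'])
snap('wrist','w4'); snap('side','s4')
E
```

```text
[614.31983094 213.90951911 166.26463392]
```

View pics/w4.png

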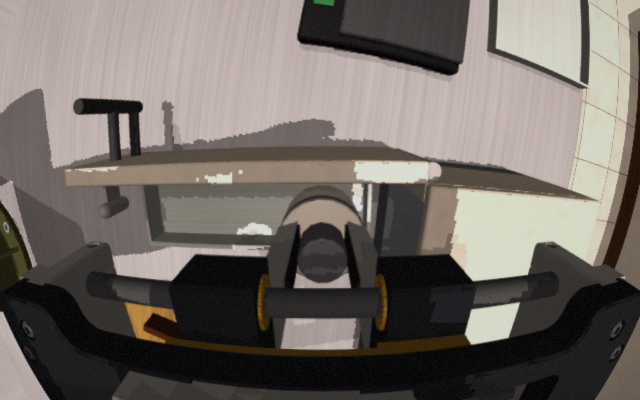

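View pics/s4.png

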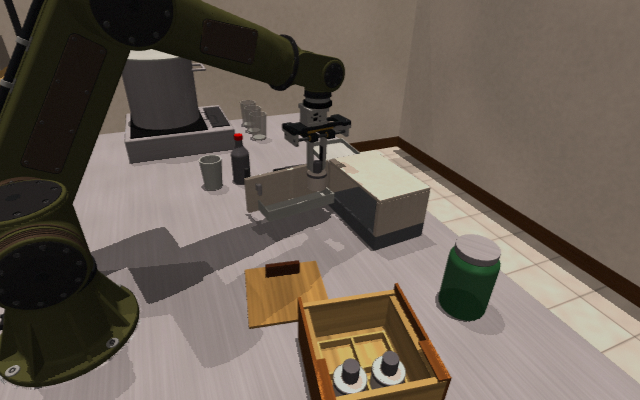

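Request:
jog_arm(
  series=[0,0,0,0,0.0005,-0.015,-1,0,0,0,0,0.0005,-0.027,-1,0,0,0,0,0.0005,-0.034,-1,0,0,0,0,0.0005,-0.038,-1,0,0,0,0,0.0005,-0.039,-1,0,0,0,0,0.0005,-0.039,-1],
)

```text
clock: 18.35
eef_pos: [615.0, 215.7, 128.7]
eef_rot: [1.748, 1.57, 0.314]
wrist_force: [0.9, 0.2, -2.2]
finger_gap: 27.6
```

Request:
jog_arm(
  series=[0,0,0,0,0,-0.001,-1,0,0,0,0,0,-0.002,-1,0,0,0,0,0,-0.002,-1],
)

```text
clock: 18.73
eef_pos: [614.9, 215.6, 126.5]
eef_rot: [1.666, 1.571, 0.232]
wrist_force: [0.4, -0.3, -2.7]
finger_gap: 27.8
```

Close to the floor; release and lift, heading back above the crate.

Request:
jog_arm(
  series=[0,0,0,0,0,-0.0006,-1,0,0,0,0,0,-0.0006,-0.6,0,0,0,0,0,-0.0006,-0.02,0,0,0,0,0,-0.0006,-0.02,0,0,0,0,0,0.03,-0.02,0,0,0,0,0,0.08,-0.02,0,0,0,-0.015,-0.05,0.09,-0.02,0,0,0,-0.032,-0.1,0.09,-0.02,0,0,0,-0.048,-0.15,0.09,-0.02,0,0,0,-0.065,-0.2,0.09,-0.02,0,0,0,-0.082,-0.25,0.09,-0.02,0,0,0,-0.082,-0.25,0.09,-0.02],
)

```text
clock: 20.23
eef_pos: [532.2, -36.8, 216.7]
eef_rot: [0.983, 1.57, -0.454]
wrist_force: [-0.3, -0.1, 0.6]
finger_gap: 46.1
```

```bash
python3 - <<'E'
from h import *
s=manip.read_state(); print(s['eef_pos'])
snap('top','t5'); snap('side','s5')
W=pts(load('s5'))
m=(W[...,0]>560)&(W[...,0]<660)&(W[...,1]>150)&(W[...,1]<245)&(W[...,2]>128)&(W[...,2]<142); P=W[m]
if len(P): print(len(P),np.median(P,0),cv2.minEnclosingCircle(P[:,:2].astype(np.float32)))
W=pts(load('t5'))
m=(W[...,0]>560)&(W[...,0]<660)&(W[...,1]>150)&(W[...,1]<240)&(W[...,2]>128)&(W[...,2]<142); P=W[m]
if len(P): print(len(P),np.median(P,0),cv2.minEnclosingCircle(P[:,:2].astype(np.float32)))
E
python3 jars.py t5 s5
```

```text
[532.22460274 -36.81683331 216.67530111]
10 [622.50683813 204.38068695 133.50463632] ((592.6165771484375, 221.67442321777344), 36.517608642578125)
98 [617.3484314  211.04490243 135.1315307 ] ((617.1612548828125, 211.9652099609375), 13.558334350585938)
t5 (-33, -33) [ 450.  -331.4] 95 [ 451.6 -330.2   86. ] [ 451.7 -332.3] 14.2
t5 (33, -33) [ 514.9 -343.5] 96 [ 516.8 -342.4   85.7] [ 517.3 -343.6] 13.9
s5 (-33, -33) [ 450.  -331.4] 252 [ 447.7 -335.5   84.9] [ 449. -334.] 14.4
s5 (33, -33) [ 514.9 -343.5] 234 [ 513.7 -346.9   85. ] [ 515.  -345.2] 14.6
```

View pics/t5.png

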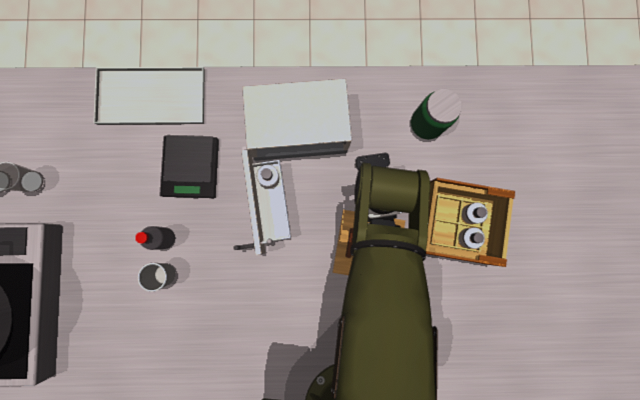

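Request:
jog_arm(
  series=[0,0,0,-0.015,-0.05,0,0,0,0,0,-0.03,-0.105,0,0,0,0,0,-0.045,-0.16,0,0,0,0,0,-0.06,-0.215,-0.01,0,0,0,0,-0.075,-0.265,-0.03,0,0,0,0,-0.082,-0.297,-0.05,0,0,0,0,-0.082,-0.297,-0.08,0,0,0,0,-0.082,-0.297,-0.11,0,0,0,0,-0.082,-0.297,-0.139,0,0,0,0,-0.082,-0.297,-0.139,0,0,0,0,-0.082,-0.297,-0.139,0,0,0,0,-0.082,-0.297,-0.139,0],
)

```text
clock: 21.82
eef_pos: [451.4, -330.9, 77.5]
eef_rot: [1.97, 1.571, 0.537]
wrist_force: [0.7, -0.9, 0.1]
finger_gap: 47.0
```

Request:
jog_arm(
  series=[0,0,0,0,0,0,-1,0,0,0,0,0,0,-1,0,0,0,0,0,0,-1,0,0,0,0,0,0,-1],
)

```text
clock: 22.32
eef_pos: [450.8, -331.3, 77.3]
eef_rot: [-2.492, 1.571, 2.357]
wrist_force: [-0.9, -0.1, -1.5]
finger_gap: 27.4
```

Request:
jog_arm(
  series=[0,0,0,0,0,0.03,-1,0,0,0,0,0,0.08,-1,0,0,0,0,0,0.125,-1,0,0,0,0.008,0.045,0.137,-1,0,0,0,0.018,0.095,0.137,-1,0,0,0,0.028,0.15,0.137,-1,0,0,0,0.038,0.205,0.137,-1,0,0,0,0.048,0.26,0.137,-1,0,0,0,0.058,0.315,0.137,-1,0,0,0,0.068,0.37,0.137,-1,0,0,0,0.08,0.425,0.137,-1,0,0,0,0.09,0.475,0.137,-1,0,0,0,0.098,0.515,0.137,-1,0,0,0,0.101,0.539,0.137,-1,0,0,0,0.101,0.539,0.137,-1,0,0,0,0.101,0.539,0.137,-1,0,0,0,0.101,0.539,0.11,-1,0,0,0,0.101,0.539,0.085,-1,0,0,0,0.101,0.539,0.085,-1],
)

```text
clock: 24.7
eef_pos: [551.3, 206.5, 161.1]
eef_rot: [-1.393, 1.568, -2.828]
wrist_force: [-0.2, -0.2, -1.7]
finger_gap: 27.3
```

Request:
jog_arm(
  series=[0,0,0,0,0,-0.015,-1,0,0,0,0,0,-0.025,-1,0,0,0,0,0,-0.031,-1,0,0,0,0,0,-0.034,-1,0,0,0,0,0,-0.036,-1,0,0,0,0,0,-0.036,-1],
)

```text
clock: 25.45
eef_pos: [551.9, 207.7, 126.6]
eef_rot: [1.643, 1.571, 0.209]
wrist_force: [-0.2, 0.6, -2.1]
finger_gap: 27.6
```

Request:
jog_arm(
  series=[0,0,0,0,0,-0.0006,-1,0,0,0,0,0,-0.0006,-0.6,0,0,0,0,0,-0.0006,-0.02,0,0,0,0,0,-0.0006,-0.02,0,0,0,0,0,0.03,-0.02,0,0,0,0,0,0.08,-0.02,0,0,0,0,-0.05,0.09,-0.02,0,0,0,0,-0.1,0.09,-0.02,0,0,0,0,-0.15,0.09,-0.02,0,0,0,0,-0.2,0.09,-0.02,0,0,0,0,-0.25,0.09,-0.02,0,0,0,0,-0.25,0.09,-0.02],
)

```text
clock: 26.95
eef_pos: [551.8, -45.0, 216.5]
eef_rot: [0.482, 1.571, -0.956]
wrist_force: [0.8, 1.2, 0.6]
finger_gap: 46.0
```

```bash
cat > rk.py <<'E'
from h import *
import sys
for f in sys.argv[1:]:
    W=pts(load(f))
    m=(W[...,0]>440)&(W[...,0]<650)&(W[...,1]>165)&(W[...,1]<232)&(W[...,2]>122)&(W[...,2]<145)
    n,l,st,ce=cv2.connectedComponentsWithStats(m.astype(np.uint8))
    for i in range(1,n):
        if st[i,4]>25:
            P=W[l==i]; print(f,st[i,4],np.median(P,0).round(1),np.round(cv2.minEnclosingCircle(P[:,:2].astype(np.float32))[0],1))
E
python3 - <<'E'
from h import *
s=manip.read_state(); print(s['eef_pos'])
snap('top','t6'); snap('side','s6')
E
python3 rk.py t6; python3 jars.py t6 s6
```

```text
[551.78415194 -45.02090434 216.49937103]
t6 101 [617.  210.9 135.1] [617.4 212. ]
t6 102 [554.4 204.8 134.7] [554.6 205.1]
t6 35 [448.5 208.1 137.6] [448.3 213. ]
t6 (33, -33) [ 514.9 -343.5] 98 [ 516.7 -342.4   85.2] [ 516.9 -343.7] 14.3
s6 (33, -33) [ 514.9 -343.5] 235 [ 514.1 -346.9   85.2] [ 515.2 -345.4] 14.0
```

View pics/t6.png

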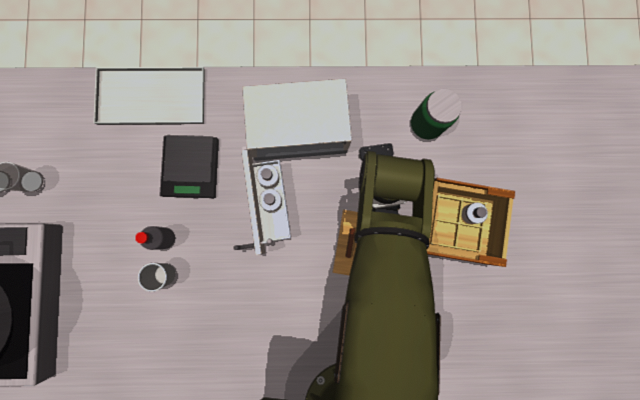

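Request:
jog_arm(
  series=[0,0,0,-0.006,-0.05,0,0,0,0,0,-0.012,-0.105,0,0,0,0,0,-0.018,-0.16,0,0,0,0,0,-0.024,-0.215,-0.01,0,0,0,0,-0.03,-0.265,-0.03,0,0,0,0,-0.036,-0.302,-0.05,0,0,0,0,-0.036,-0.302,-0.08,0,0,0,0,-0.036,-0.302,-0.11,0,0,0,0,-0.036,-0.302,-0.139,0,0,0,0,-0.036,-0.302,-0.139,0,0,0,0,-0.036,-0.302,-0.139,0,0,0,0,-0.036,-0.302,-0.139,0],
)

```text
clock: 28.55
eef_pos: [516.3, -343.8, 77.6]
eef_rot: [0.898, 1.571, -0.535]
wrist_force: [0.7, 0.5, 0.2]
finger_gap: 47.1
```

Request:
jog_arm(
  series=[0,0,0,0,0,0,-1,0,0,0,0,0,0,-1,0,0,0,0,0,0,-1,0,0,0,0,0,0,-1],
)

```text
clock: 29.05
eef_pos: [515.9, -344.4, 77.5]
eef_rot: [2.467, 1.571, 1.033]
wrist_force: [-0.4, 1.1, -0.1]
finger_gap: 27.3
```

Request:
jog_arm(
  series=[0,0,0,0,0,0.03,-1,0,0,0,0,0,0.08,-1,0,0,0,0,0,0.125,-1,0,0,0,-0.002,0.045,0.137,-1,0,0,0,-0.004,0.095,0.137,-1,0,0,0,-0.007,0.15,0.137,-1,0,0,0,-0.01,0.205,0.137,-1,0,0,0,-0.013,0.26,0.137,-1,0,0,0,-0.016,0.315,0.137,-1,0,0,0,-0.019,0.37,0.137,-1,0,0,0,-0.022,0.425,0.137,-1,0,0,0,-0.025,0.475,0.137,-1,0,0,0,-0.027,0.515,0.137,-1,0,0,0,-0.028,0.542,0.137,-1,0,0,0,-0.028,0.542,0.137,-1,0,0,0,-0.028,0.542,0.137,-1,0,0,0,-0.028,0.542,0.11,-1,0,0,0,-0.028,0.542,0.085,-1,0,0,0,-0.028,0.542,0.085,-1],
)

```text
clock: 31.42
eef_pos: [487.3, 196.5, 161.2]
eef_rot: [-1.363, 1.568, -2.798]
wrist_force: [0.3, -0.1, -2.2]
finger_gap: 27.5
```

Request:
jog_arm(
  series=[0,0,0,0,0,-0.015,-1,0,0,0,0,0,-0.025,-1,0,0,0,0,0,-0.031,-1,0,0,0,0,0,-0.034,-1,0,0,0,0,0,-0.036,-1,0,0,0,0,0,-0.036,-1],
)

```text
clock: 32.17
eef_pos: [488.0, 197.7, 126.6]
eef_rot: [1.652, 1.571, 0.218]
wrist_force: [-0.2, 0.4, -2.0]
finger_gap: 28.0
```

Request:
jog_arm(
  series=[0,0,0,0,0,-0.0006,-1,0,0,0,0,0,-0.0006,-0.6,0,0,0,0,0,-0.0006,-0.02,0,0,0,0,0,-0.0006,-0.02,0,0,0,0,0,0.03,-0.02,0,0,0,0,0,0.08,-0.02,0,0,0,-0.03,-0.04,0.09,-0.02,0,0,0,-0.06,-0.08,0.09,-0.02,0,0,0,-0.08,-0.11,0.09,-0.02,0,0,0,-0.08,-0.15,0.09,-0.02,0,0,0,-0.08,-0.15,0.09,-0.02],
)

```text
clock: 33.55
eef_pos: [407.9, 46.1, 216.7]
eef_rot: [1.269, 1.57, -0.168]
wrist_force: [-0.4, -0.3, 0.1]
finger_gap: 46.3
```

```bash
python3 - <<'E'
from h import *
s=manip.read_state(); print(s['eef_pos'])
snap('top','t7'); snap('side','s7')
E
python3 rk.py t7 s7; python3 jars.py t7 s7
python3 - <<'E'
from h import *
W=pts(load('t7'))
reg=(W[...,0]>425)&(W[...,0]<640)&(W[...,1]>215)&(W[...,1]<290)&(W[...,2]>140)&(W[...,2]<165)
P=W[reg]; print(cv2.fitLine(P[:,:2].astype(np.float32),cv2.DIST_HUBER,0,0.01,0.01).ravel())
reg=(W[...,0]>400)&(W[...,0]<470)&(W[...,1]>260)&(W[...,1]<320)&(W[...,2]>100); print(np.median(W[reg],0),reg.sum(),W[reg].min(0),W[reg].max(0))
E
```

```text
[407.86458313  46.13437758 216.67148051]
t7 101 [616.4 213.1 135.1] [616.7 212.6]
t7 102 [553.2 206.1 134.4] [553.8 206.5]
t7 99 [490.  198.7 135.3] [489.8 198.9]
t7 44 [448.6 214.9 137.7] [455.2 218.1]
s7 72 [611.5 206.1 132.7] [613.  211.2]
s7 79 [446.7 225.1 134.2] [455.7 217.2]
s7 75 [548.7 199.2 132.9] [550.3 205.1]
s7 36 [492.6 189.5 132.8] [493.  195.2]
[9.9333078e-01 1.1529969e-01 5.3259674e+02 2.4674901e+02]
[436.89112797 280.27865952 116.77041676] 68 [429.71105412 260.24923456 109.34819508] [441.9584774  290.66722666 156.58371136]
```

View pics/t7.png

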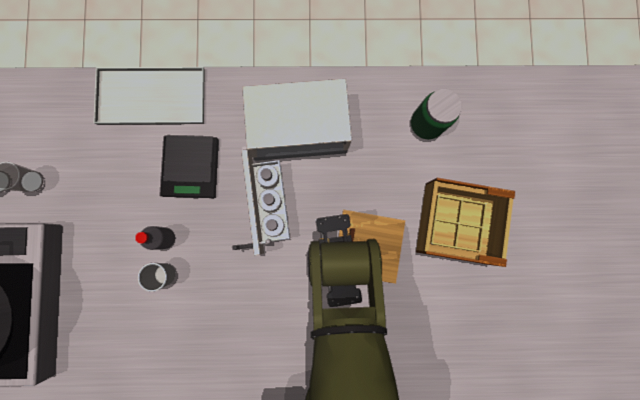

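View pics/s7.png

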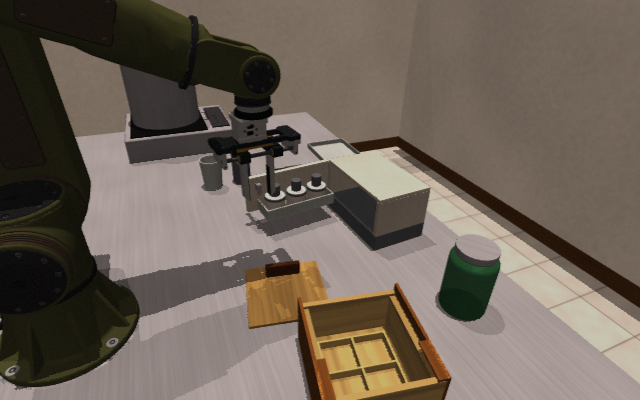

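Request:
jog_arm(
  series=[0,0,-0.18,0.003,0.03,0,-0.1,0,0,-0.36,0.006,0.06,0,-0.1,0,0,-0.54,0.009,0.09,0,-0.1,0,0,-0.72,0.012,0.12,0,-0.1,0,0,-0.9,0.015,0.15,0,-0.1,0,0,-1.08,0.018,0.18,0,-0.1,0,0,-1.26,0.02,0.21,0,-0.1,0,0,-1.44,0.0234,0.235,0,-0.1,0,0,-1.564,0.0234,0.235,0,-0.1,0,0,-1.564,0.0234,0.235,0,-0.1,0,0,-1.564,0.0234,0.235,-0.01,-0.1],
)

```text
clock: 35.02
eef_pos: [431.3, 283.1, 206.5]
eef_rot: [-2.711, 1.57, 0.578]
wrist_force: [0.7, 0.2, -0.7]
finger_gap: 42.5
```

```bash
python3 - <<'E'
from h import *
s=manip.read_state(); print(s['eef_pos'])
snap('wrist','w8'); W=wpts(load('w8'))
m=(W[...,2]>118)&(W[...,2]<165)&(abs(W[...,0]-431)<18)&(abs(W[...,1]-281)<18); P=W[m]; print(len(P),np.median(P,0),P.min(0),P.max(0))
E
```

```text
[431.29142403 283.1238302  206.4613977 ]
345 [436.80162214 285.46750452 152.81279855] [428.58557456 278.85189409 118.06881635] [439.96223902 291.42203472 156.13297852]
```

View pics/w8.png

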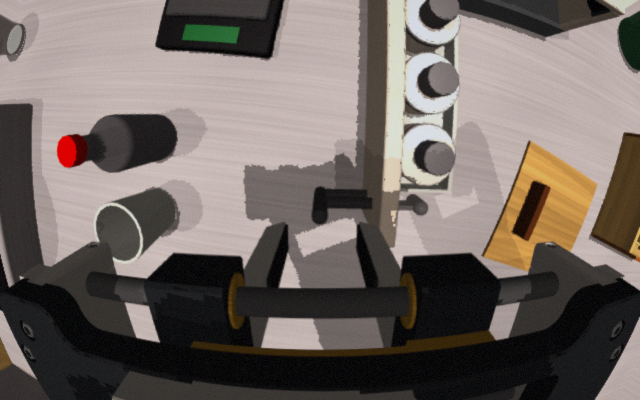

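Request:
jog_arm(
  series=[0,0,-0.02,0.0015,0.002,-0.03,-0.1,0,0,-0.02,0.0015,0.002,-0.066,-0.1,0,0,-0.02,0.0015,0.002,-0.066,-0.1,0,0,-0.02,0.0015,0.002,-0.066,-1,0,0,-0.02,0.0015,0.002,-0.066,-1,0,0,-0.02,0.0015,0.002,-0.066,-1,0,0,-0.02,0.0015,0.002,-0.066,-1],
  squeeze=12,
)

```text
clock: 35.95
eef_pos: [433.0, 284.8, 141.1]
eef_rot: [-2.735, 1.57, 0.531]
wrist_force: [-0.9, -0.6, 4.5]
finger_gap: 11.4
```

```bash
python3 - <<'E'
import numpy as np
t0=1.52;a=-1.740-t0
for t in list(np.arange(0.06,1.4,0.06))+[1.42,1.46,1.5,1.52]:
    d=.242*np.array([np.cos(a+t)-np.cos(a),np.sin(a+t)-np.sin(a)]); print(round(t,2),d.round(4))
E
```

```text
0.06 [-0.0013 -0.0145]
0.12 [-0.0017 -0.029 ]
0.18 [-0.0012 -0.0435]
0.24 [ 0.0001 -0.0579]
0.3 [ 0.0023 -0.0723]
0.36 [ 0.0053 -0.0865]
0.42 [ 0.0092 -0.1005]
0.48 [ 0.014  -0.1142]
0.54 [ 0.0195 -0.1276]
0.6 [ 0.0258 -0.1407]
0.66 [ 0.0329 -0.1533]
0.72 [ 0.0408 -0.1655]
0.78 [ 0.0494 -0.1773]
0.84 [ 0.0586 -0.1884]
0.9 [ 0.0685 -0.1991]
0.96 [ 0.0791 -0.209 ]
1.02 [ 0.0902 -0.2184]
1.08 [ 0.1018 -0.2271]
1.14 [ 0.114 -0.235]
1.2 [ 0.1266 -0.2422]
1.26 [ 0.1396 -0.2486]
1.32 [ 0.153  -0.2543]
1.38 [ 0.1667 -0.2591]
1.42 [ 0.1759 -0.2619]
1.46 [ 0.1853 -0.2643]
1.5 [ 0.1948 -0.2663]
1.52 [ 0.1996 -0.2671]
```

Request:
jog_arm(
  series=[0,0,0.01,-0.0002,-0.0024,0,-1,0,0,0.03,-0.0007,-0.0073,0,-1,0,0,0.06,-0.0013,-0.0145,0,-1,0,0,0.12,-0.0017,-0.029,0,-1,0,0,0.18,-0.0012,-0.0435,0,-1,0,0,0.24,0.0001,-0.0579,0,-1,0,0,0.3,0.0023,-0.0723,0,-1,0,0,0.36,0.0053,-0.0865,0,-1,0,0,0.42,0.0092,-0.1005,0,-1,0,0,0.48,0.014,-0.1142,0,-1,0,0,0.54,0.0195,-0.1276,0,-1,0,0,0.6,0.0258,-0.1407,0,-1,0,0,0.66,0.0329,-0.1533,0,-1,0,0,0.72,0.0408,-0.1655,0,-1,0,0,0.78,0.0494,-0.1773,0,-1,0,0,0.84,0.0586,-0.1884,0,-1,0,0,0.87,0.0635,-0.194,0,-1,0,0,0.88,0.0651,-0.1956,0,-1,0,0,0.88,0.0651,-0.1956,0,-1],
)

```text
clock: 38.33
eef_pos: [498.5, 88.9, 141.1]
eef_rot: [2.181, 1.569, 0.044]
wrist_force: [1.2, 0.1, 5.5]
finger_gap: 12.0
```

```bash
python3 - <<'E'
from h import *
s=manip.read_state(); print(s['eef_pos'],s['wrist_force'])
snap('wrist','w9'); snap('side','s9')
import numpy as np
a=-1.74-1.52
b=.242*np.array([np.cos(a+.88),np.sin(a+.88)])
for t in [.89,.91,.94,1.0,1.06,1.12,1.18,1.24,1.3,1.35,1.39,1.42]:
    print(round(t-.88,2),(.242*np.array([np.cos(a+t),np.sin(a+t)])-b).round(4))
E
```

```text
[498.46288754  88.88804957 141.07322693] [1.190559   0.06971415 5.54428313]
0.01 [ 0.0017 -0.0017]
0.03 [ 0.0051 -0.0052]
0.06 [ 0.0103 -0.0102]
0.12 [ 0.0213 -0.0198]
0.18 [ 0.0327 -0.0287]
0.24 [ 0.0447 -0.0368]
0.3 [ 0.0572 -0.0443]
0.36 [ 0.0701 -0.051 ]
0.42 [ 0.0833 -0.0569]
0.47 [ 0.0946 -0.0612]
0.51 [ 0.1038 -0.0643]
0.54 [ 0.1108 -0.0663]
```

View pics/w9.png

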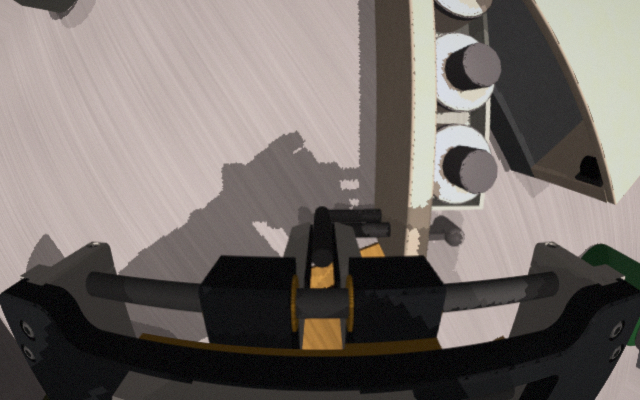

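View pics/s9.png

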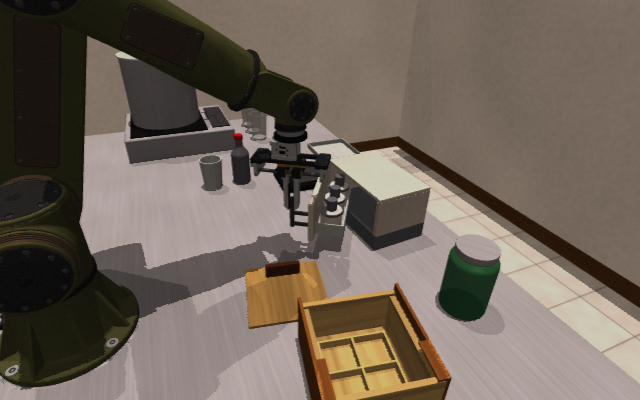

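Request:
jog_arm(
  series=[0,0,0.01,0.0017,-0.0017,0,-1,0,0,0.03,0.0051,-0.0052,0,-1,0,0,0.06,0.0103,-0.0102,0,-1,0,0,0.12,0.0213,-0.0198,0,-1,0,0,0.18,0.0327,-0.0287,0,-1,0,0,0.24,0.0447,-0.0368,0,-1,0,0,0.3,0.0572,-0.0443,0,-1,0,0,0.36,0.0701,-0.051,0,-1,0,0,0.42,0.0833,-0.0569,0,-1,0,0,0.47,0.0946,-0.0612,0,-1,0,0,0.5,0.1015,-0.0635,0,-1,0,0,0.51,0.1038,-0.0643,0,-1,0,0,0.51,0.1038,-0.0643,0,-1],
)

```text
clock: 40.05
eef_pos: [602.2, 24.9, 141.1]
eef_rot: [1.812, 1.569, 0.184]
wrist_force: [1.7, 1.5, 4.7]
finger_gap: 11.8
```

Request:
jog_arm(
  series=[0,0,0.02,0.0047,-0.0012,0,-1,0,0,0.04,0.0094,-0.0024,0,-1,0,0,0.06,0.0141,-0.0035,0,-1,0,0,0.08,0.0188,-0.0045,0,-1,0,0,0.1,0.0235,-0.0053,0,-1,0,0,0.12,0.0275,-0.006,0,-1,0,0,0.13,0.03,-0.0063,0,-1,0,0,0.13,0.0315,-0.0064,0,-1,0,0,0.13,0.0315,-0.0064,0,-1],
)

```text
clock: 41.18
eef_pos: [632.0, 17.9, 140.9]
eef_rot: [-1.423, 1.567, -2.921]
wrist_force: [-12.8, -2.5, 10.9]
finger_gap: 11.6
```

Request:
jog_arm(
  series=[0,0,0,0,0,0,-0.1,0,0,0,0,0,0,-0.1,0,0,0,0,0,0,-0.1,0,0,0,0,0,0.04,-0.1,0,0,0,0,0,0.09,-0.1,0,0,0,0,0,0.09,-0.1],
)

```text
clock: 41.92
eef_pos: [634.4, 18.4, 234.6]
eef_rot: [1.471, 1.564, -0.026]
wrist_force: [0.3, -0.4, -0.7]
finger_gap: 42.4
```

```bash
python3 - <<'E'
from h import *
s=manip.read_state(); print(s['eef_pos'],s['wrist_force'])
snap('wrist','w10'); snap('side','s10')
W=wpts(load('w10'))
m=(W[...,2]>120)&(W[...,2]<162)&(abs(W[...,0]-632)<14)&(abs(W[...,1]-18)<14); print(W[m].mean(0),W[m].min(0),W[m].max(0),m.sum())
E
```

```text
[634.43754086  18.38538454 234.63022593] [ 0.26482305 -0.36019906 -0.74367684]
[632.41924983  19.53838531 147.29460504] [626.1370934   12.45743312 120.7548602 ] [638.55492608  23.70063158 156.503751  ] 280
```

View pics/w10.png

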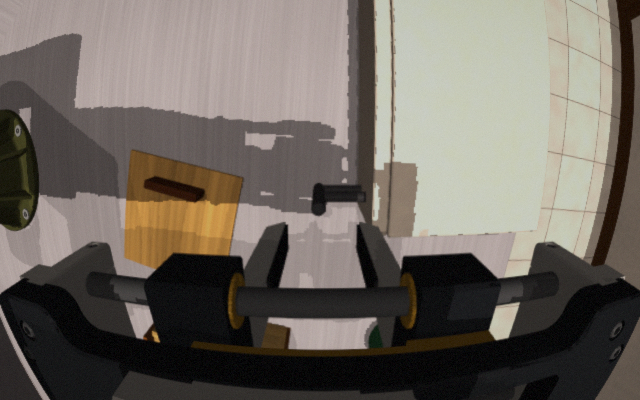

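View pics/s10.png

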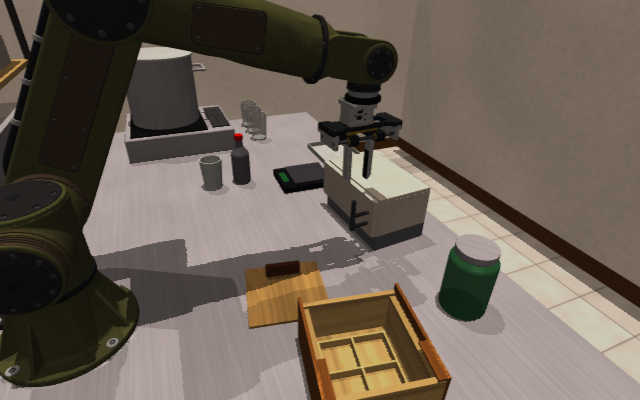

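```bash
python3 - <<'E'
from h import *
for f,fn in(('s10',pts),('w10',wpts)):
    W=fn(load(f))
    m=(W[...,0]>320)&(W[...,0]<560)&(W[...,1]>-170)&(W[...,1]<70)&(W[...,2]>30)&(W[...,2]<45)
    n,l,st,ce=cv2.connectedComponentsWithStats(m.astype(np.uint8)); i=1+st[1:,4].argmax()
    P=W[l==i]; print(f,len(P),cv2.minAreaRect(P[:,:2].astype(np.float32)),np.median(P,0))
E
```

```text
s10 189 ((439.4508056640625, -4.624746322631836), (15.696076393127441, 78.67523956298828), 79.788818359375) [438.87026355  -7.10632953  36.77534961]
w10 577 ((440.7752685546875, -6.486204147338867), (13.003470420837402, 79.40927124023438), 79.59750366210938) [444.7510363   -5.7020462   38.42780196]
```

Request:
jog_arm(
  series=[0,0,0.186,-0.04,-0.005,-0.01,-0.15,0,0,0.372,-0.08,-0.01,-0.02,-0.15,0,0,0.558,-0.12,-0.015,-0.03,-0.15,0,0,0.744,-0.16,-0.02,-0.04,-0.15,0,0,0.93,-0.193,-0.0245,-0.05,-0.15,0,0,1.116,-0.193,-0.0245,-0.08,-0.15,0,0,1.3,-0.193,-0.0245,-0.12,-0.15,0,0,1.313,-0.193,-0.0245,-0.15,-0.15,0,0,1.313,-0.193,-0.0245,-0.15,-0.15,0,0,1.313,-0.193,-0.0245,-0.15,-0.15],
)

```text
clock: 43.28
eef_pos: [440.4, -6.2, 81.0]
eef_rot: [0.001, 1.571, -0.185]
wrist_force: [1.0, 0.3, -0.1]
finger_gap: 40.1
```

Request:
jog_arm(
  series=[0,0,0,0,0,-0.03,-0.15,0,0,0,0,0,-0.052,-0.15,0,0,0,0,0,-0.052,-0.15,0,0,0,0,0,-0.052,-0.15,0,0,0,0,0,-0.052,-1,0,0,0,0,0,-0.052,-1,0,0,0,0,0,-0.052,-1,0,0,0,0,0,-0.052,-1],
  squeeze=45,
)

```text
clock: 44.28
eef_pos: [440.3, -6.2, 28.7]
eef_rot: [-0.063, 1.571, -0.247]
wrist_force: [-0.8, 0.0, 4.3]
finger_gap: 11.6
```

Request:
jog_arm(
  series=[0,0,0,0,0,0.03,-1,0,0,0,0,0,0.08,-1,0,0,0,0,0,0.13,-1,0,0,0,0.02,-0.038,0.13,-1,0,0,0,0.04,-0.075,0.13,-1,0,0,0,0.06,-0.112,0.13,-1,0,0,0,0.0777,-0.1478,0.13,-1,0,0,0,0.0777,-0.1478,0.13,-1,0,0,0,0.0777,-0.1478,0.115,-1,0,0,0,0.0777,-0.1478,0.105,-1,0,0,0,0.0777,-0.1478,0.105,-1,0,0,0,0.0777,-0.1478,0.105,-1],
)

```text
clock: 45.78
eef_pos: [518.0, -153.7, 133.7]
eef_rot: [-0.218, 1.571, -0.403]
wrist_force: [-0.3, -0.4, -1.3]
finger_gap: 11.9
```

```bash
python3 - <<'E'
from h import *
s=manip.read_state(); print(s['eef_pos'],s['wrist_force'])
snap('side','s11')
W=pts(load('s11'))
# lid tilt: fit plane on lid points and rail positions
m=(W[...,0]>400)&(W[...,0]<620)&(W[...,1]>-285)&(W[...,1]<-170)&(W[...,2]>85)&(W[...,2]<116)
P=W[m]; print(len(P),np.percentile(P[:,2],[5,50,95]))
yaw=-0.183;C=np.array([489.3,-306]);e=np.array([[np.cos(yaw),np.sin(yaw)],[-np.sin(yaw),np.cos(yaw)]])
q=(P[:,:2]-C)@e.T
k=(abs(q[:,0])<75)&(q[:,1]>20)&(q[:,1]<135)
A=np.c_[q[k],np.ones(k.sum())]; print(np.linalg.lstsq(A,P[k,2],rcond=None)[0],k.sum())
E
```

```text
[ 517.97446725 -153.66243881  133.68105602] [-0.3318122  -0.37995382 -1.29877769]
5035 [107.7785642  110.35832835 111.88084925]
[-6.87579389e-04  1.37438686e-03  1.10272445e+02] 3628
```

View pics/s11.png

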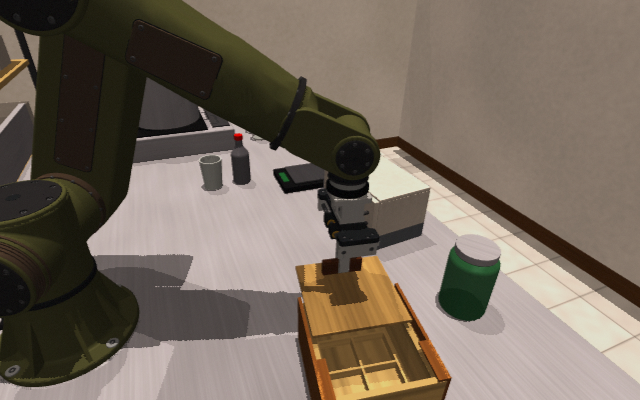

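Request:
jog_arm(
  series=[0,0,0,0,0,-0.006,-1,0,0,0,0,0,-0.006,-1,0,0,0,-0.0027,-0.0148,-0.006,-1,0,0,0,-0.0055,-0.0295,-0.006,-1,0,0,0,-0.0082,-0.0443,-0.006,-1,0,0,0,-0.0109,-0.059,-0.006,-1,0,0,0,-0.0136,-0.0738,-0.006,-1,0,0,0,-0.0163,-0.0885,-0.006,-1,0,0,0,-0.018,-0.098,-0.006,-1,0,0,0,-0.018,-0.098,-0.006,-1,0,0,0,-0.018,-0.098,-0.006,-1],
)

```text
clock: 47.2
eef_pos: [499.9, -251.6, 127.4]
eef_rot: [2.33, 1.571, 2.145]
wrist_force: [-0.1, 0.8, -1.3]
finger_gap: 11.3
```

Free of contact; lower it.

Request:
jog_arm(
  series=[0,0,0,0,-0.0005,-0.004,-1,0,0,0,0,-0.0005,-0.007,-1,0,0,0,0,-0.0005,-0.0085,-1,0,0,0,0,-0.0005,-0.0085,-1],
)

```text
clock: 47.7
eef_pos: [499.9, -252.4, 118.9]
eef_rot: [2.32, 1.571, 2.135]
wrist_force: [0.4, -0.8, -1.3]
finger_gap: 11.7
```

Request:
jog_arm(
  series=[0,0,0,0,0,-0.0008,-1,0,0,0,0,0,-0.0008,-0.3,0,0,0,0,0,-0.0008,-0.3,0,0,0,0,0,-0.0008,-0.3,0,0,0,0,0,0.04,-0.3,0,0,0,0,0,0.1,-0.3,0,0,0,-0.05,0.06,0.12,-0.3,0,0,0,-0.1,0.12,0.12,-0.3,0,0,0,-0.15,0.18,0.12,-0.3,0,0,0,-0.15,0.24,0.12,-0.3,0,0,0,-0.15,0.24,0.12,-0.3],
)

```text
clock: 49.08
eef_pos: [348.8, -10.8, 239.3]
eef_rot: [0.145, 1.569, -0.039]
wrist_force: [0.3, 1.4, 0.1]
finger_gap: 33.1
```

```bash
python3 - <<'E'
from h import *
s=manip.read_state(); print(s['eef_pos'],s['wrist_force'],s['clock'])
snap('side','s12');snap('top','t12')
yaw=-0.183;C=np.array([489.3,-306]);e=np.array([[np.cos(yaw),np.sin(yaw)],[-np.sin(yaw),np.cos(yaw)]])
for f in('side0','s12','top0','t12'):
    W=pts(load(f))
    m=(W[...,0]>380)&(W[...,0]<620)&(W[...,1]>-420)&(W[...,1]<-190)&(W[...,2]>85)&(W[...,2]<104); P=W[m]
    q=(P[:,:2]-C)@e.T; k=(abs(q[:,0])<78)&(abs(q[:,1])<80)&(abs(q[:,1]-55)>14)
    A=np.c_[q[k],np.ones(k.sum())]; print(f,np.linalg.lstsq(A,P[k,2],rcond=None)[0])
    m=(W[...,0]>400)&(W[...,0]<600)&(W[...,1]>-300)&(W[...,1]<-200)&(W[...,2]>121)&(W[...,2]<134);P=W[m]
    r=cv2.minAreaRect(P[:,:2].astype(np.float32)); print(r,(np.array(r[0])-C)@e.T)
    reg=(W[...,0]>600)&(W[...,0]<700)&(W[...,1]>0)&(W[...,1]<40)&(W[...,2]>120)&(W[...,2]<158)&(W[...,0]<645)
    print('bar',W[reg].mean(0) if reg.any() else None)
E
```

```text
[348.81720092 -10.7824412  239.29261865] [0.25854108 1.39822249 0.0911766 ] 49.075
side0 [1.61762931e-04 7.86612506e-04 9.54256572e+01]
((498.7329406738281, -251.82350158691406), (14.313623428344727, 79.22547149658203), 79.44329071044922) [-0.58362403 54.98847818]
bar [630.11502165  16.39178674 139.39677892]
s12 [-4.94325115e-04  6.99568108e-05  9.54180600e+01]
((498.72314453125, -251.1818084716797), (13.841657638549805, 79.20463562011719), 80.1983871459961) [-0.7100321  55.61767372]
bar [629.95965734  16.24808948 139.38640381]
top0 [ 1.74173561e-03 -1.76691607e-04  9.61842044e+01]
((501.19940185546875, -250.19589233398438), (13.367905616760254, 79.58423614501953), 79.20819854736328) [ 1.54545981 57.03775724]
bar [632.51647275  20.20686123 147.83096689]
t12 [2.35806493e-03 7.03153207e-04 9.61211083e+01]
((501.4407958984375, -249.3027801513672), (13.737521171569824, 79.70310974121094), 79.35798645019531) [ 1.62029428 57.95988535]
bar [632.54951373  19.9017219  146.97160538]
```

View pics/s12.png

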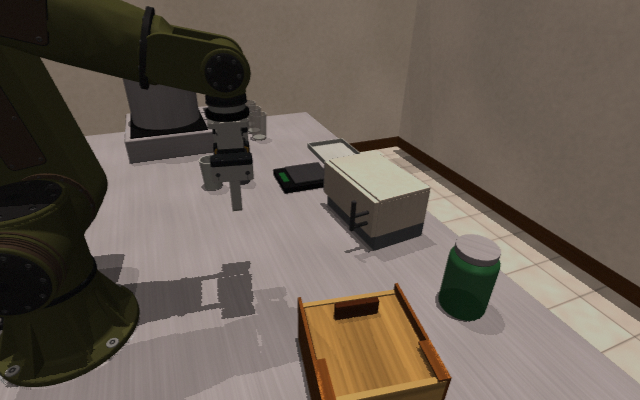

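View pics/t12.png

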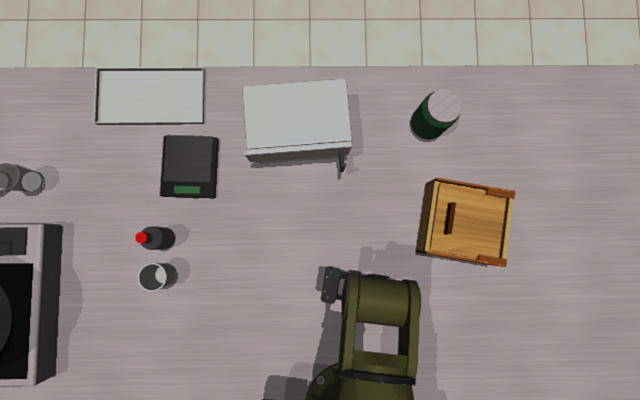

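```bash
python3 -c "
from cell import manip
print(manip.sign_off())"
```

```text
the job is handed in; nothing more can be done
None
```

I did the whole job and handed it in at about 49 s of robot time. The sign-off gives no verdict, so what follows are my own last checks.

- **Sequence:** I lifted the lid over the lip, slid it off and laid it flat on the bench, then pulled the door open to about 1.5 rad. All three jars went into the rack. I then pushed the door shut and slid the lid home again.
- **Lid:** it is level to about 0.003 rad, with its top at 95.4 mm (side camera) and 96.1 mm (top camera). It sits within about 1 mm of where it started. The two cameras disagree by 2–3 mm on the handle's position, but that offset was the same at the start.
- **Door:** the handle bar reads within 1 mm of its position in the first pictures. The door met its stop with about 13 N of push, so I take the catch to have snapped.
- **Jars:** all three were upright on the rack's middle line, about 64 mm apart, with the door open. They were still upright in a picture taken about halfway through closing. I could not see them after the door shut.
- **Other objects:** the big jar, squeeze bottle, beaker and scale look unmoved in the last pictures. I judged this by eye and did not measure it. I noticed no knocked object at any point.

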